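# Refill the sprung tile dispenser with two bisque tiles

### The arm

A 6-joint arm with a two-finger parallel gripper is mounted at the origin on the work surface. World frame = base frame: x ahead of the robot, y to its left, z up, the work surface at z = 0. Lengths are in m, angles in rad, forces in N, time in s.
With the tool pointing down it reaches from about 0.25 to 0.725 m from the base axis. Payload 4 kg.
Tool frame: the origin (TCP) lies midway between the tips of the shut fingers; the grasp point (between the pads) lies 19 mm behind it; z points along the fingers, y is the line along which they close (so a half turn about z gives the same grasp; the last joint's range is limited). The gripper opens to 85 mm and grips with 20 to 120 N. Pads are 22 mm wide; open, the fingers measure 114 mm over their backs; the gripper's body (76 mm by 85 mm) begins 54 mm behind the grasp point. The pads swing forward as they close: fully open they stand 13 mm farther back than shut.
Start: joints at [1.157, 0.241, 0.005, 1.335, 0, 1.571], TCP at [0.201, 0.458, 0.231] pointing down, gripper open.
Joint ranges: [-2.72, 2.72], [-1.05, 1.87], [-1.09, 1.28], [-1.99, 2.15], [-1.42, 1.44], [-3.14, 3.14]. Speed limits (rad/s): [2.79, 2.79, 3.14, 3.14, 3.14, 3.14].

### API

Orientations are given as a unit quaternion [x, y, z, w].
In Python, from workcell import bot gives the robot as it stands. The module is installed in compiled form; this text tells all that it offers.
- The arm moves only by the tool jog_arm, never from a script. Its argument "deltas" is a list of rows, each an object with "fingers": the opening, from 0 (shut) to 1 (fully open); "delta_pos": the shift along the tool's x, y, z normalised to -1 to 1, where 1 is 300 mm, a list of three; "yaw": the turn about the tool's z normalised to -1 to 1, where 1 is pi/4 rad. A call has 1 to 12 rows; each row is the pose to reach, as a shift and turn from the pose commanded when the call began, along the tool's axes at that moment; what a row does not reach only later rows make up. A row lasts 1/10 s, in which the tool goes at most 50 mm and 8.59 degrees, less where a joint would pass 70% of its speed; a pose out of reach is approached as far as the arm can. A call with a number of a shift or a turn outside -1 to 1 is refused whole. A call with a gripper value outside its range is refused whole. The fingers move at their own pace and stop on an object; the grip force is fixed at half the most. Time passes only in rows, so rows that repeat a pose let the fingers close. It gives the time, the measured TCP pose, the force, the opening and the grip force at its end, in the units of the state.
- bot.get_obs(): the state, without advancing time (a new reading comes with each control period).
- bot.camera(name): name is "scene" or "top" or "wrist"; returns a dict with "image" (384x512x3 uint8, red, green, blue), "range_z" (384x512 float32, m along the optical axis (not along the pixel's ray), 0 where there is no reading), "fx", "fy", "cx", "cy" (pixels), "distortion" ([k1, k2, p1, p2, k3] as OpenCV has them; the pictures are not rectified), "rvec" (rotation vector, rad) and "tvec" (3), from world to camera coordinates, as OpenCV has them. Camera axes: x right, y down, z forward; pixel columns grow to the right and rows downward; lengths in m; the calibration is good to about 2 mm. A picture is of the moment at which its call begins.
- bot.job_done(): hands the job in; it is judged then, once.
The state is a dict: "clock": time; "joint_pos": joint angles; "joint_vel": joint speeds; "tau": joint torques, N m; "eef_pos": TCP position; "tool_rot": TCP orientation; "ft_force": force on the tool from outside, world axes, zero at the start; "ft_torque": the same for the moment, N m; "grip_width": finger opening in m; "grasp_force": force on a finger pad.
Only numpy, scipy, OpenCV 4.12 (cv2) and the standard library are available. Lean on these libraries where they do the work, as an engineer would, in place of code of your own. Each camera call takes 0.05 s, during which the arm holds its last target. There are 200 camera calls.

### The job

Refill the tile dispenser: take the two plain cream bisque tiles and load them one at a time from above, pressing each down past the two orange spring lips until it clicks in under them and stays there by itself, flat and square on the stack. Bisque chips easily and the magazine is nearly full, so press by feel and gently and stop as soon as you meet the firm stop. Leave the painted pink tile, the bowl and the jar where they are.

Things in the scene. Friction and masses are not known exactly. Their poses are not given: they have to be found in the camera images.
- stand: Tile dispenser, fixed. Origin: underside centre of its dark foot (130 x 110 x 10 mm) on the table, z up. A telescopic post carries an aluminium magazine, 58.5 mm square outside, centred on the z axis, sides along x and y, for 50 mm tiles laid flat. The post is set by hand and NOT measured: heights given for the magazine are for its lowest setting, the true ones lie 0 to 30 mm higher; feel for them.
- mouth (a point): Point on the magazine's axis 119 mm above the table, the lips' underside at the lowest setting (truly 0 to 30 mm higher). Corner angles of 3 mm sheet leave 52.5 x 52.5 mm inside, reach 14 mm above the lips' underside and then flare outward (to 68 mm) for 8 mm more. A tile let in stays on the lips' bevels, its underside 6 mm above the lips' underside. Does not move with the post.
- lip (a point): Tip of the left (+y) orange spring lip at the lowest setting. One lip on each y side: 26 mm wide, 43 mm between tips, pull tabs out to 42 mm from the axis, bevelled above, flat below, springing outward. Pushing a tile between them takes 7 to 12 N. It is caught once its top is below their underside: they snap in over it. A tile left half way stays jammed between them, squeezed with 7 to 8 N: not caught. Does not move with the post.
- front_gap (a point): Middle of the magazine's front (-x) gap at the lowest setting. At front and back the corner angles leave gaps 38.5 mm wide, open from 42 mm below the lips' underside to the top: room for fingers that hold a tile by these two sides. Through them one sees the four tiles already in, on a spring follower, the topmost against the lips' underside. Does not move with the post.
- stop (a point): Point on the axis 18 mm below mouth: the top of the four old tiles when the follower meets its firm stop (0 to 30 mm higher, as the post is set). The spring pushes up with 1 to 6 N. The first tile loaded is caught 10 mm before the stop, the second only 2 mm. At the stop the force climbs about 8 N per mm: push slowly (5 to 10 mm/s) and stop at 12 to 15 N; above 25 N the bisque chips.
- tile_a: Plain cream bisque tile, 50 x 50 x 8 mm, about 38 g, loose, lying flat on the table. Origin: centre of its underside; z up, x and y along its edges.
- tile_b: The other plain cream bisque tile, same size and frame; it does not matter which goes in first.
- pink_tile: Painted pink tile, 50 x 50 x 8 mm, flat on the table, not to be loaded or moved. Origin: centre of its underside.
- bowl: Pink pinch bowl with a wavy rim, 118 mm across, 52 mm high, stands on the table, to be left alone. Origin: centre of its underside.
- jar: White paint jar with a blue cap, 58 mm across, 75 mm high, to be left alone. Origin: centre of its underside.
There are look-alikes about, which are no part of the job. What is shaped like the tile_a but green is not meant. Leave any purple look-alike of the tile_b alone.

How it is judged:
By the outcome, as a careful person would: the job done as asked, in the order asked, and still so for the second after the job is handed in, with the robot touching nothing.
It also fails if it takes over 72 s, if anything falls off the work surface, if the arm or the gripper's body presses on something with over 40 N, if the wrist force passes 120 N, or if a joint passes its speed limit or range.

## Working session

There is one attempt and no reset: what is moved stays moved. The work goes in short steps, Python scripts to look and compute and a tool call to move; the robot and the scene stay as the last step left them, time stands still between calls to the robot, and variables do not carry over. Pictures are saved under pics/ and viewed, at most 10 in all, crops included, and the job is handed in when it is done.

Besides the shell and the picture viewer there is one more tool, called after "Call:" in YAML: its name, and indented under it one key for each argument. jog_arm: Moves the arm, as the interface text tells. Scaled input: -1 to 1 covers 300 mm each way for a shift and pi/4 rad each way for a turn. Its arguments: {"type":"object","properties":{"deltas":{"type":"array","items":{"type":"object","properties":{"fingers":{"type":"number"},"delta_pos":{"type":"array","items":{"type":"number"}},"yaw":{"type":"number"}}}}},"required":["deltas"]}

```bash
mkdir -p pics; cat > h.py <<'E'
import numpy as np, cv2, pickle
from workcell import bot
def cam(n):
    c=bot.camera(n); pickle.dump(c,open(f'{n}.pkl','wb')); return c
def load(n): return pickle.load(open(f'{n}.pkl','rb'))
def K(c): return np.array([[c['fx'],0,c['cx']],[0,c['fy'],c['cy']],[0,0,1.]])
def ray(c,uv):
    p=cv2.undistortPoints(np.array(uv,float).reshape(-1,1,2),K(c),np.array(c['distortion'],float)).reshape(-1,2)
    R=cv2.Rodrigues(np.array(c['rvec'],float))[0]; t=np.array(c['tvec'],float).ravel()
    d=np.c_[p,np.ones(len(p))]@R
    return -R.T@t,d
def onz(c,uv,z):
    o,d=ray(c,uv); return o+d*((z-o[2])/d[:,2])[:,None]
def cloud(c):
    v,u=np.mgrid[0:384,0:512]; o,d=ray(c,np.c_[u.ravel(),v.ravel()])
    return (o+d*c['range_z'].ravel()[:,None]).reshape(384,512,3)
def save(n,img,s=1):
    cv2.imwrite(f'pics/{n}.png',cv2.resize(cv2.cvtColor(img,cv2.COLOR_RGB2BGR),None,fx=s,fy=s,interpolation=cv2.INTER_CUBIC))
E
python3 - <<'E'
from h import *
t=cam('top');s=cam('scene')
save('a',np.vstack([t['image'],s['image']]),0.78)
o=bot.get_obs();print(o)
P=cloud(t)
m=((P[...,2]>.003)&(t['range_z']>0)).astype(np.uint8)
n,l,st,ce=cv2.connectedComponentsWithStats(m)
for i in range(1,n):
    if st[i,4]>60: 
        k=l==i;print(st[i],ce[i].round(),P[k].mean(0).round(3),P[k][:,2].max().round(3),t['image'][k].mean(0).round())
E
```

```text
{'clock': 0.1, 'joint_pos': array([1.15698109e+00, 2.41318113e-01, 3.86714279e-03, 1.33522287e+00,
       4.11146450e-06, 1.57080125e+00]), 'joint_vel': array([ 0.00077777, -0.00178306,  0.00272198,  0.00024148,  0.00049654,
        0.00091562]), 'tau': array([ 2.97893030e-04, -3.73138082e+01,  2.53009629e+01,  1.08216325e-02,
        6.79862251e-05,  2.75887238e-06]), 'eef_pos': array([0.20082207, 0.45727457, 0.23051487]), 'tool_rot': array([ 2.05436785e-01,  9.78669937e-01, -9.18313899e-04, -1.94863003e-04]), 'ft_force': array([0.3091367 , 0.56609478, 0.19859273]), 'ft_torque': array([-0.03566242,  0.00236699,  0.00875754]), 'grasp_force': 0.0, 'grip_width': 0.08551046042038542}
[ 413   97   44   39 1110] [435. 116.] [ 0.798 -0.517  0.061] 0.095 [128. 150. 160.]
[  27  126   60   59 2588] [ 56. 155.] [0.74  0.502 0.008] 0.019 [218. 217. 209.]
[ 208  127   46   42 1413] [231. 148.] [0.737 0.021 0.026] 0.056 [188.  84.  91.]
[323 150  28  29 534] [337. 163.] [ 0.677 -0.245  0.06 ] 0.081 [ 72. 106. 170.]
[ 142  176   54   57 2206] [169. 204.] [0.586 0.176 0.056] 0.145 [111. 103.  96.]
[277 181  26  26 367] [290. 193.] [ 0.614 -0.129  0.008] 0.013 [239. 231. 212.]
[  0 201  18  41 478] [  7. 223.] [0.551 0.61  0.036] 0.078 [23. 45. 52.]
[223 202  27  26 369] [237. 215.] [0.561 0.011 0.008] 0.013 [115.  46. 162.]
[287 233  23  25 399] [298. 245.] [ 0.48  -0.143  0.008] 0.014 [ 38. 154.  63.]
[326 237  21  21 386] [336. 247.] [ 0.471 -0.241  0.008] 0.013 [237. 112. 122.]
[247 243  24  24 392] [258. 255.] [ 0.458 -0.042  0.008] 0.012 [242. 234. 216.]
[  0 245  11  17 154] [  4. 253.] [0.474 0.618 0.025] 0.05 [87. 67. 17.]
[  0 266  15  18 227] [  6. 274.] [0.42  0.603 0.033] 0.068 [76. 22. 23.]
[ 399  268   78   99 1066] [444. 314.] [ 0.293 -0.504  0.013] 0.022 [156. 140. 124.]
[478 367  34  17 489] [495. 376.] [ 0.143 -0.601  0.05 ] 0.102 [72. 72. 69.]
```

View pics/a.png

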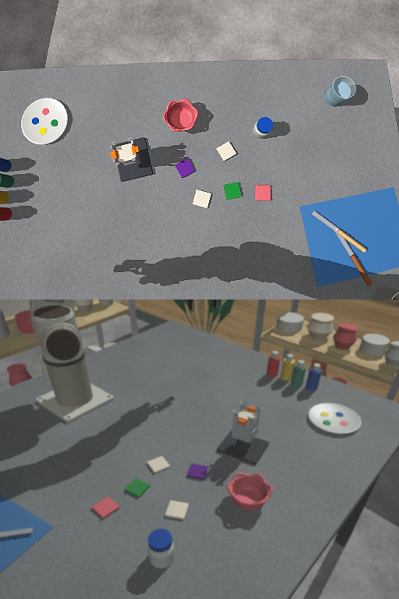

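The top picture (top-image px) shows two cream tiles at (258,255) and (290,193). They are plain and cream, so they fit the description. The look-alikes are purple (237,215), green (298,245) and pink (336,247). The stand is at (169,204), with its orange lips left and right. Next I'll confirm the cream tiles in a crop and measure.

```bash
python3 - <<'E'
from h import *
t=load('top');I=t['image'];P=cloud(t);z=P[...,2]
save('b',I[160:280,110:320],3.8)
hsv=cv2.cvtColor(I,cv2.COLOR_RGB2HSV)
def rect(m,zz,name):
    cs,_=cv2.findContours(m.astype(np.uint8),0,cv2.CHAIN_APPROX_NONE)
    for c in cs:
        if cv2.contourArea(c)<15: continue
        w=onz(t,c.reshape(-1,2),zz)[:,:2]
        r=cv2.minAreaRect((w*1000).astype(np.float32)); print(name,np.round(r[0],1),np.round(r[1],1),round(r[2],1))
bri=(I.min(-1)>175)&(hsv[...,1]<60)
for (u,v) in [(290,193),(258,255)]:
    m=np.zeros_like(bri);m[v-22:v+22,u-22:u+22]=1; rect(bri&m,.008,f'cream{u}')
M=np.zeros_like(bri);M[170:238,135:205]=1
S=load('scene');Is=S['image']
org=(hsv[...,0]<18)&(hsv[...,1]>150)&(I[...,0]>170)&M
for zz in(.12,.135,.15): rect(org,zz,f'orange z{zz}')
print('heights orange',np.percentile(z[org],[10,50,90]))
k=M&(z>.09);print('mag cloud z pct',np.percentile(z[k],[5,25,50,75,95,99]),'top rect',cv2.minAreaRect((P[M&(z>np.percentile(z[k],85))&(z<.2)][:,:2]*1000).astype(np.float32)))
f=M&(abs(z-.010)<.006)&(I.max(-1)<90); q=P[f][:,:2]*1000
print('foot',cv2.minAreaRect(q.astype(np.float32)),f.sum())
# scene orange
Ps=cloud(S);h2=cv2.cvtColor(Is,cv2.COLOR_RGB2HSV);o2=(h2[...,0]<18)&(h2[...,1]>150)&(Is[...,0]>170)&(np.hypot(Ps[...,0]-.59,Ps[...,1]-.18)<.08)
print('scene orange',o2.sum(),np.percentile(Ps[o2],[2,50,98],axis=0).round(3))
mm=(np.hypot(Ps[...,0]-.59,Ps[...,1]-.18)<.06)&(Ps[...,2]>.09);print('scene mag z',np.percentile(Ps[mm][:,2],[50,90,98,100]))
ys,xs=np.where(mm);save('c',Is[ys.min()-8:ys.max()+30,xs.min()-15:xs.max()+15],8)
E
```

```text
cream290 [ 614.3 -128.2] [49.5 49.3] 28.9
cream258 [457.6 -41.4] [49.4 48.8] 73.1
orange z0.12 [590.2 220.2] [25.1 14.7] 12.4
orange z0.12 [604.3 155.1] [26.2 18.4] 13.0
orange z0.135 [587.2 216.1] [24.6 14.4] 12.4
orange z0.135 [601. 152.] [25.8 18.1] 13.0
orange z0.15 [584.1 212. ] [24.2 14.2] 12.4
orange z0.15 [597.7 149. ] [25.3 17.8] 13.0
heights orange [0.12427773 0.12781993 0.13050456]
mag cloud z pct [0.10476377 0.11958455 0.12169873 0.12909399 0.14314861 1.00919911] top rect ((594.8165283203125, 184.1701202392578), (69.52767181396484, 67.75634765625), 12.58763313293457)
foot ((597.4669799804688, 170.3717803955078), (129.6930694580078, 136.85597229003906), 12.309649467468262) 1190
scene orange 36 [[0.583 0.144 0.125]
 [0.6   0.153 0.127]
 [0.61  0.221 0.129]]
scene mag z [0.11959715 0.1363074  0.14097235 0.1431762 ]
```

View pics/b.png

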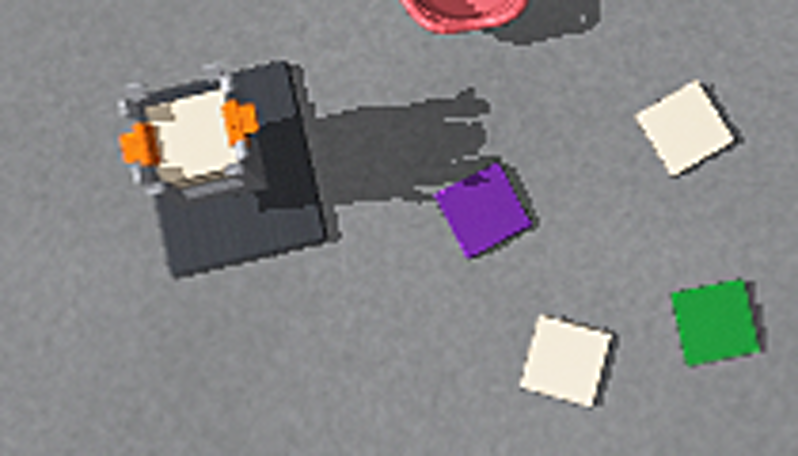

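View pics/c.png

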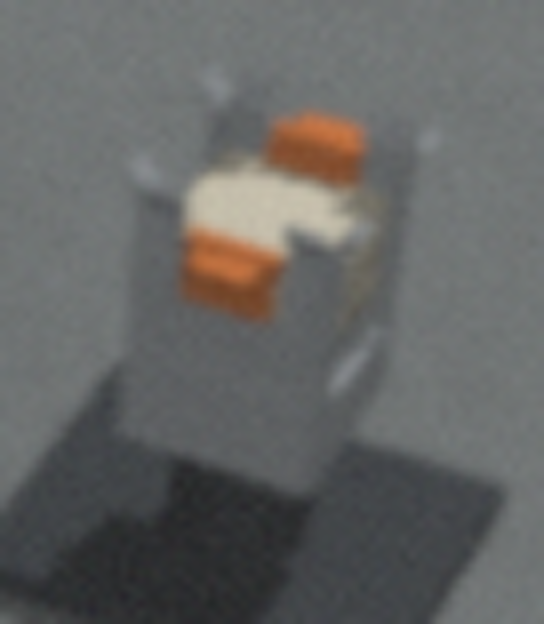

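The crops confirm the two plain cream tiles at top px (290,193) and (258,255). Between the orange lips the stack top is at z≈0.121, and the flare top is at ≈0.143. I'll start with the tile at (458,-41) mm.

```bash
cat >> h.py <<'E'
def go(x,y,z,ydeg):
    """jog numbers to bring TCP to world pos with tool y along ydeg (mod 180)"""
    from scipy.spatial.transform import Rotation as Ro
    o=bot.get_obs();R=Ro.from_quat(o['tool_rot']).as_matrix()
    a=np.degrees(np.arctan2(R[1,1],R[0,1]))
    d=(a-ydeg+90)%180-90   # +yaw about tool z (down) lowers the angle
    dw=np.array([x,y,z])-o['eef_pos']
    print('t',round(o['clock'],2),'tcp',(o['eef_pos']*1000).round(1),'yang',round(a,2),'F',o['ft_force'].round(2),'w',round(o['grip_width']*1000,1))
    print('delta',(R.T@dw/.3).round(4),'yaw',round(d/45,4))
E
python3 -c "
from h import *
go(.458,-.041,.2,-16.9)"
```

```text
t 0.1 tcp [200.8 457.3 230.5] yang 66.29 F [0.31 0.57 0.2 ] w 85.5
delta [-1.4528 -1.1758  0.1039] yaw 1.8487
```

Call:
jog_arm:
  deltas:
    - {"delta_pos":[-0.73,-0.59,0.05],"yaw":0.92,"fingers":1}
    - {"delta_pos":[-0.73,-0.59,0.05],"yaw":0.92,"fingers":1}
    - {"delta_pos":[-0.73,-0.59,0.05],"yaw":0.92,"fingers":1}
    - {"delta_pos":[-0.73,-0.59,0.05],"yaw":0.92,"fingers":1}
    - {"delta_pos":[-0.73,-0.59,0.05],"yaw":0.92,"fingers":1}
    - {"delta_pos":[-0.73,-0.59,0.05],"yaw":0.92,"fingers":1}
    - {"delta_pos":[-0.73,-0.59,0.05],"yaw":0.92,"fingers":1}
    - {"delta_pos":[-0.73,-0.59,0.05],"yaw":0.92,"fingers":1}

```text
clock: 0.9
eef_pos: [0.3304, 0.2072, 0.2161]
tool_rot: [0.539, 0.842, -0.0, -0.0]
ft_force: [0.7, 0.2, 0.0]
grip_width: 0.0855
grasp_force: 0.0
```

```bash
python3 -c "
from h import *
go(.458,-.041,.16,-16.9)"
```

```text
t 0.9 tcp [330.4 207.2 216.1] yang 24.76 F [0.72 0.19 0.05] w 85.5
delta [-0.9294  0.0397  0.1867] yaw 0.9259
```

Call:
jog_arm:
  deltas:
    - {"delta_pos":[-0.93,0.04,0.19],"yaw":0.926,"fingers":1}
    - {"delta_pos":[-0.93,0.04,0.19],"yaw":0.926,"fingers":1}
    - {"delta_pos":[-0.93,0.04,0.19],"yaw":0.926,"fingers":1}
    - {"delta_pos":[-0.93,0.04,0.19],"yaw":0.926,"fingers":1}
    - {"delta_pos":[-0.93,0.04,0.19],"yaw":0.926,"fingers":1}
    - {"delta_pos":[-0.93,0.04,0.19],"yaw":0.926,"fingers":1}
    - {"delta_pos":[-0.93,0.04,0.19],"yaw":0.926,"fingers":1}
    - {"delta_pos":[-0.93,0.04,0.19],"yaw":0.926,"fingers":1}
    - {"delta_pos":[-0.93,0.04,0.19],"yaw":0.926,"fingers":1}

```text
clock: 1.8
eef_pos: [0.4584, -0.0387, 0.1593]
tool_rot: [0.802, 0.597, -0.0, -0.0]
ft_force: [-0.4, 0.5, 0.1]
grip_width: 0.0853
grasp_force: 0.0
```

```bash
cat >> h.py <<'E'
def tile(c,z,near,r=.05):
    I=c['image'];h=cv2.cvtColor(I,cv2.COLOR_RGB2HSV)
    m=(I.min(-1)>150)&(h[...,1]<75)
    cs,_=cv2.findContours(m.astype(np.uint8),0,cv2.CHAIN_APPROX_NONE)
    for k in cs:
        if cv2.contourArea(k)<300: continue
        w=onz(c,k.reshape(-1,2),z)[:,:2]*1000; q=cv2.minAreaRect(w.astype(np.float32))
        if np.hypot(*(np.array(q[0])/1000-near))<r: print('tile',np.round(q[0],1),np.round(q[1],1),round(q[2],1),'px',k.reshape(-1,2).mean(0).round())
E
python3 -c "
from h import *
c=cam('wrist');save('d',c['image']);tile(c,.008,(.458,-.041))
go(.458,-.041,.16,-16.9)"
```

```text
tile [430.2  -5.7] [250.2 398.6] 72.6 px [205. 125.]
t 1.85 tcp [458.5 -38.6 159.5] yang -16.61 F [-0.38 -0.25  0.34] w 85.2
delta [-0.008   0.0008 -0.0018] yaw 0.0064
```

View pics/d.png

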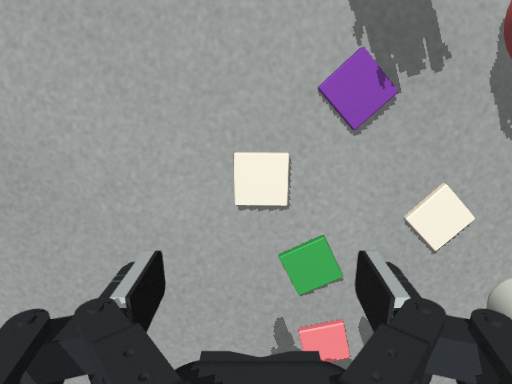

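The wrist picture shows the target tile at (262,180), the other cream tile at (440,217), purple at (358,88), green at (311,265) and pink at (324,340). The colour threshold has to be tighter here.

```bash
sed -i 's/I.min(-1)>150/I.min(-1)>190/' h.py; python3 -c "
from h import *
c=load('wrist');tile(c,.008,(.458,-.041));tile(c,.008,(.614,-.128))
go(.458,-.041,.03,-16.9)"
```

```text
tile [459.  -40.6] [49.3 48.8] 72.9 px [261. 178.]
tile [ 614.5 -126.9] [48.5 50. ] 28.7 px [440. 217.]
t 1.85 tcp [458.5 -38.6 159.5] yang -16.61 F [-0.38 -0.25  0.34] w 85.2
delta [-0.0081  0.0009  0.4316] yaw 0.0064
```

Call:
jog_arm:
  deltas:
    - {"delta_pos":[-0.007,0.003,0.16],"yaw":0.0075,"fingers":1}
    - {"delta_pos":[-0.007,0.003,0.32],"yaw":0.0075,"fingers":1}
    - {"delta_pos":[-0.007,0.003,0.42],"yaw":0.0075,"fingers":1}
    - {"delta_pos":[-0.007,0.003,0.48],"yaw":0.0075,"fingers":1}
    - {"delta_pos":[-0.007,0.003,0.515],"yaw":0.0075,"fingers":1}
    - {"delta_pos":[-0.007,0.003,0.533],"yaw":0.0075,"fingers":0.7}
    - {"delta_pos":[-0.007,0.003,0.533],"yaw":0.0075,"fingers":0.7}
    - {"delta_pos":[-0.007,0.003,0.533],"yaw":0.0075,"fingers":0.7}

```text
clock: 2.65
eef_pos: [0.46, -0.0424, 0.0004]
tool_rot: [0.804, 0.594, 0.001, 0.001]
ft_force: [0.3, -0.1, 0.1]
grip_width: 0.0598
grasp_force: 0.0
```

Call:
jog_arm:
  deltas:
    - {"delta_pos":[0,0,0],"yaw":0,"fingers":0}
    - {"delta_pos":[0,0,0],"yaw":0,"fingers":0}
    - {"delta_pos":[0,0,0],"yaw":0,"fingers":0}
    - {"delta_pos":[0,0,0],"yaw":0,"fingers":0}
    - {"delta_pos":[0,0,0],"yaw":0,"fingers":0}

```text
clock: 3.15
eef_pos: [0.4602, -0.0426, 0.0011]
tool_rot: [0.804, 0.594, 0.001, 0.001]
ft_force: [-1.7, -0.5, 6.1]
grip_width: 0.0479
grasp_force: 60.6
```

```bash
python3 -c "
from h import *
go(.596,.185,.23,12.4)"
```

```text
t 3.15 tcp [460.2 -42.6   1.1] yang -17.12 F [-1.69 -0.48  6.08] w 47.9
delta [ 0.8593  0.2115 -0.7615] yaw -0.656
```

Call:
jog_arm:
  deltas:
    - {"delta_pos":[0,0,-0.1],"yaw":0,"fingers":0}
    - {"delta_pos":[0,0,-0.26],"yaw":0,"fingers":0}
    - {"delta_pos":[0,0,-0.42],"yaw":0,"fingers":0}
    - {"delta_pos":[0.1,0.02,-0.56],"yaw":-0.1,"fingers":0}
    - {"delta_pos":[0.22,0.05,-0.66],"yaw":-0.26,"fingers":0}
    - {"delta_pos":[0.36,0.09,-0.76],"yaw":-0.4,"fingers":0}
    - {"delta_pos":[0.52,0.13,-0.76],"yaw":-0.55,"fingers":0}
    - {"delta_pos":[0.67,0.17,-0.76],"yaw":-0.656,"fingers":0}
    - {"delta_pos":[0.8,0.2,-0.76],"yaw":-0.656,"fingers":0}
    - {"delta_pos":[0.859,0.212,-0.76],"yaw":-0.656,"fingers":0}
    - {"delta_pos":[0.859,0.212,-0.76],"yaw":-0.656,"fingers":0}
    - {"delta_pos":[0.859,0.212,-0.76],"yaw":-0.656,"fingers":0}

```text
clock: 4.35
eef_pos: [0.5953, 0.1848, 0.2275]
tool_rot: [0.626, 0.78, -0.0, 0.0]
ft_force: [-1.0, -0.3, -0.2]
grip_width: 0.0474
grasp_force: 62.2
```

```bash
python3 -c "
from h import *
c=cam('wrist');save('e',c['image'],1.5)
go(.596,.185,.19,12.4)"
```

```text
t 4.4 tcp [595.1 184.2 227.7] yang 12.38 F [ 0.34 -0.54 -1.04] w 47.6
delta [0.0022 0.0035 0.1257] yaw -0.0005
```

View pics/e.png

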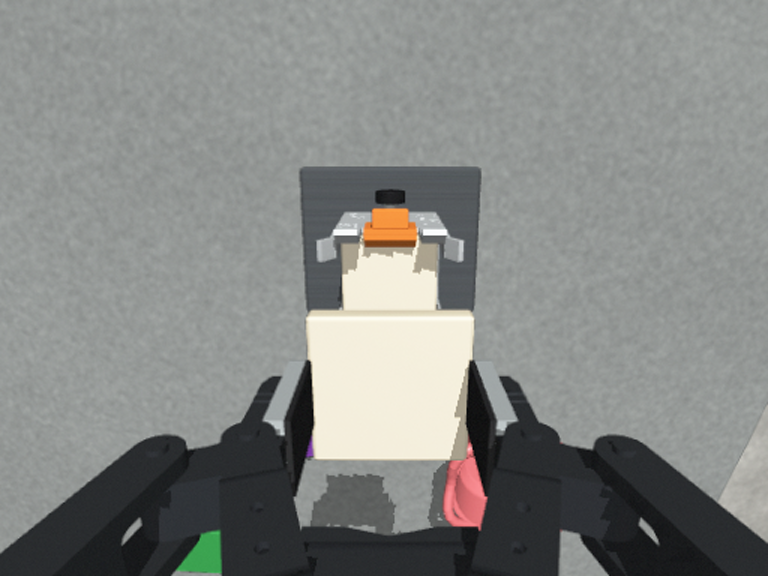

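The held tile fills (307–473, 310–460) in the 1.5x picture, and the far orange lip is at (390,230). Both look square and centred. I'll quantify this with range data in the tool frame.

```bash
cat > m.py <<'E'
from h import *
def st(P,a=12.4,o=(.595,.185)):
    a=np.radians(a);d=P[...,:2]*1000-np.array(o)*1000
    return d[...,0]*np.cos(a)+d[...,1]*np.sin(a), -d[...,0]*np.sin(a)+d[...,1]*np.cos(a)
def rep(n,zt=None):
    c=load(n);P=cloud(c);I=c['image'];h=cv2.cvtColor(I,cv2.COLOR_RGB2HSV);x,y=st(P);z=P[...,2]
    ok=(c['range_z']>0)&(np.hypot(x,y)<60)
    org=ok&(h[...,0]<18)&(h[...,1]>150)&(I[...,0]>150)
    for s in(1,-1):
        k=org&(y*s>0)
        if k.sum()>5: print(n,'lip',s,k.sum(),'x',np.percentile(x[k],[2,50,98]).round(1),'y',np.percentile(y[k],[2,50,98]).round(1),'z',np.percentile(z[k],[2,50,98]).round(4))
    k=ok&(z>.138)&(z<.15)
    if k.sum(): print('flare',k.sum(),'x',np.percentile(x[k],[1,99]).round(1),'y',np.percentile(y[k],[1,99]).round(1))
    if zt:
        k=ok&(abs(z-zt)<.008)&(I.min(-1)>150); w=k.astype(np.uint8)
        cn=max(cv2.findContours(w,0,cv2.CHAIN_APPROX_NONE)[0],key=cv2.contourArea).reshape(-1,2)
        q=onz(c,cn,zt);qx,qy=st(q);print('tile z',np.median(z[k]).round(4),'px',cn.min(0),cn.max(0),'x',np.percentile(qx,[5,95]).round(1),'y',np.percentile(qy,[3,97]).round(1),'rect',[np.round(v,1) for v in cv2.minAreaRect(np.c_[qx,qy].astype(np.float32))])
    k=ok&(z>.110)&(z<.127)&(I.min(-1)>150)&(I.max(-1)>200)
    if k.sum(): print('stack z',np.median(z[k]).round(4),k.sum(),'x',np.percentile(x[k],[1,99]).round(1),'y',np.percentile(y[k],[1,99]).round(1))
    return c
if __name__=='__main__':
    rep('top');rep('wrist',.2346)
    o=bot.get_obs()['eef_pos'];print('tcp st',st(o[None]))
E
python3 m.py
```

```text
top lip 1 56 x [-10.9  -1.3  10.1] y [26.2 31.9 40.6] z [0.124  0.1277 0.1317]
top lip -1 73 x [-11.5   0.2  12.6] y [-41.7 -31.1 -22.6] z [0.1227 0.128  0.1318]
flare 96 x [-34.6  34. ] y [-34.4  33. ]
stack z 0.1205 326 x [-24.8  23.4] y [-23.   18.9]
wrist lip 1 658 x [-10.8   1.2  13. ] y [26.5 32.3 41.7] z [0.1154 0.1279 0.1301]
flare 478 x [-33.6  35.1] y [19.2 34.2]
tile z 0.2338 px [204 207] [315 306] x [-23.4  25.1] y [-23.   27.6] rect [array([0.9, 2.3]), array([50.6, 49.1]), np.float64(90.0)]
stack z 0.1201 2094 x [-23.3  24.4] y [-12.7  22.4]
tcp st (array([-0.05074206]), array([-0.85675828]))
```

Call:
jog_arm:
  deltas:
    - {"delta_pos":[-0.0077,0,0.1],"yaw":0,"fingers":0}
    - {"delta_pos":[-0.0077,0,0.2],"yaw":0,"fingers":0}
    - {"delta_pos":[-0.0077,0,0.255],"yaw":0,"fingers":0}
    - {"delta_pos":[-0.0077,0,0.27],"yaw":0,"fingers":0}
    - {"delta_pos":[-0.0077,0,0.28],"yaw":0,"fingers":0}
    - {"delta_pos":[-0.0077,0,0.29],"yaw":0,"fingers":0}
    - {"delta_pos":[-0.0077,0,0.3],"yaw":0,"fingers":0}
    - {"delta_pos":[-0.0077,0,0.3],"yaw":0,"fingers":0}

```text
clock: 5.2
eef_pos: [0.5963, 0.1827, 0.1379]
tool_rot: [0.627, 0.779, 0.0, 0.0]
ft_force: [-0.3, 0.3, -0.8]
grip_width: 0.0475
grasp_force: 62.2
```

Call:
jog_arm:
  deltas:
    - {"delta_pos":[0,0,0.005],"yaw":0,"fingers":0}
    - {"delta_pos":[0,0,0.01],"yaw":0,"fingers":0}
    - {"delta_pos":[0,0,0.015],"yaw":0,"fingers":0}
    - {"delta_pos":[0,0,0.02],"yaw":0,"fingers":0}
    - {"delta_pos":[0,0,0.02],"yaw":0,"fingers":0}

```text
clock: 5.7
eef_pos: [0.5959, 0.1831, 0.1311]
tool_rot: [0.626, 0.779, 0.0, -0.0]
ft_force: [-0.3, 1.9, 0.1]
grip_width: 0.0475
grasp_force: 62.2
```

```bash
sed -i 's/if __name__.*/if __name__=="__main__":\n    import sys;zt=float(sys.argv[1]);cam("wrist");rep("wrist",zt);go(.595,.185,.12,12.4);sys.exit()/' m.py; python3 m.py .138
```

```text
wrist lip 1 1682 x [-11.4   0.9  13.2] y [27.  32.5 41.7] z [0.1141 0.1279 0.1301]
wrist lip -1 474 x [-7.6  0.8  9.7] y [-41.6 -37.3 -32.2] z [0.1262 0.1274 0.1289]
flare 4364 x [-34.   36.4] y [-33.3  34.2]
tile z 0.1374 px [204 207] [315 325] x [-23.8  25.3] y [-36.1  25.7] rect [array([ 0.2, -5.5]), array([63.5, 49.2]), np.float64(87.5)]
stack z 0.1206 112 x [-27.4  29.1] y [19.8 29.4]
t 5.75 tcp [595.9 183.1 131.1] yang 12.43 F [-0.52  1.51 -0.95] w 47.4
delta [ 0.0068 -0.0015  0.0371] yaw 0.0007
```

Call:
jog_arm:
  deltas:
    - {"delta_pos":[0.001,0,0.0033],"fingers":0,"yaw":0}
    - {"delta_pos":[0.001,0,0.0067],"fingers":0,"yaw":0}
    - {"delta_pos":[0.001,0,0.01],"fingers":0,"yaw":0}
    - {"delta_pos":[0.001,0,0.0133],"fingers":0,"yaw":0}
    - {"delta_pos":[0.001,0,0.0167],"fingers":0,"yaw":0}
    - {"delta_pos":[0.001,0,0.02],"fingers":0,"yaw":0}

```text
clock: 6.35
eef_pos: [0.5963, 0.1833, 0.1257]
tool_rot: [0.627, 0.779, 0.001, 0.0]
ft_force: [-1.1, 2.7, 1.2]
grip_width: 0.0477
grasp_force: 62.6
```

Call:
jog_arm:
  deltas:
    - {"delta_pos":[0,0,0.003],"fingers":0,"yaw":0}
    - {"delta_pos":[0,0,0.006],"fingers":0,"yaw":0}
    - {"delta_pos":[0,0,0.009],"fingers":0,"yaw":0}

```text
clock: 6.65
eef_pos: [0.5966, 0.1833, 0.1237]
tool_rot: [0.627, 0.779, 0.001, 0.0]
ft_force: [-1.8, 2.9, 5.8]
grip_width: 0.0474
grasp_force: 63.0
```

Call:
jog_arm:
  deltas:
    - {"delta_pos":[0.0015,0,0.003],"fingers":0,"yaw":0}
    - {"delta_pos":[0.0015,0,0.006],"fingers":0,"yaw":0}
    - {"delta_pos":[0.0015,0,0.009],"fingers":0,"yaw":0}

```text
clock: 6.95
eef_pos: [0.5968, 0.1834, 0.1214]
tool_rot: [0.627, 0.779, 0.001, 0.001]
ft_force: [-0.8, 1.1, 1.6]
grip_width: 0.0476
grasp_force: 62.4
```

Call:
jog_arm:
  deltas:
    - {"delta_pos":[0,0,0.003],"fingers":0,"yaw":0}
    - {"delta_pos":[0,0,0.006],"fingers":0,"yaw":0}
    - {"delta_pos":[0,0,0.009],"fingers":0,"yaw":0}

```text
clock: 7.25
eef_pos: [0.5967, 0.1833, 0.1176]
tool_rot: [0.627, 0.779, 0.001, 0.001]
ft_force: [1.7, 1.1, 4.8]
grip_width: 0.0474
grasp_force: 62.8
```

Call:
jog_arm:
  deltas:
    - {"delta_pos":[0,0,0.003],"fingers":0,"yaw":0}
    - {"delta_pos":[0,0,0.006],"fingers":0,"yaw":0}
    - {"delta_pos":[0,0,0.009],"fingers":0,"yaw":0}
    - {"delta_pos":[0,0,0.009],"fingers":0,"yaw":0}

```text
clock: 7.65
eef_pos: [0.5962, 0.1833, 0.1145]
tool_rot: [0.627, 0.779, 0.0, 0.0]
ft_force: [2.3, 0.4, 3.3]
grip_width: 0.0475
grasp_force: 62.7
```

Call:
jog_arm:
  deltas:
    - {"delta_pos":[0,0,0.003],"fingers":0,"yaw":0}
    - {"delta_pos":[0,0,0.006],"fingers":0,"yaw":0}
    - {"delta_pos":[0,0,0.006],"fingers":0,"yaw":0}

```text
clock: 7.95
eef_pos: [0.5956, 0.1831, 0.1124]
tool_rot: [0.627, 0.779, -0.001, -0.0]
ft_force: [2.0, 0.5, 2.8]
grip_width: 0.0476
grasp_force: 62.6
```

Call:
jog_arm:
  deltas:
    - {"delta_pos":[0,0,0.003],"fingers":0,"yaw":0}
    - {"delta_pos":[0,0,0.006],"fingers":0,"yaw":0}
    - {"delta_pos":[0,0,0.006],"fingers":0,"yaw":0}

```text
clock: 8.25
eef_pos: [0.5956, 0.1831, 0.1107]
tool_rot: [0.627, 0.779, -0.0, -0.0]
ft_force: [0.9, -0.6, 3.0]
grip_width: 0.0474
grasp_force: 62.7
```

```bash
python3 m.py .119; python3 -c "
from h import *
c=load('wrist');save('f',c['image'],1.5)"
```

```text
wrist lip 1 2173 x [-11.3   1.   13. ] y [27.1 32.4 41.5] z [0.1151 0.1278 0.13  ]
wrist lip -1 2263 x [-11.5   1.   13.2] y [-40.8 -26.6 -21.8] z [0.1205 0.1271 0.1298]
flare 3638 x [-34.7  36.5] y [-30.8  34.3]
tile z 0.1171 px [203 215] [311 323] x [-23.3  22. ] y [-32.5  20.3] rect [array([-0.8, -5.5]), array([58.4, 48. ]), np.float64(86.1)]
stack z 0.117 6738 x [-22.7  22.3] y [-24.2  20. ]
t 8.3 tcp [595.6 183.1 110.8] yang 12.4 F [ 0.79 -0.41  3.72] w 47.6
delta [ 0.0065 -0.0007 -0.0308] yaw -0.0001
```

View pics/f.png

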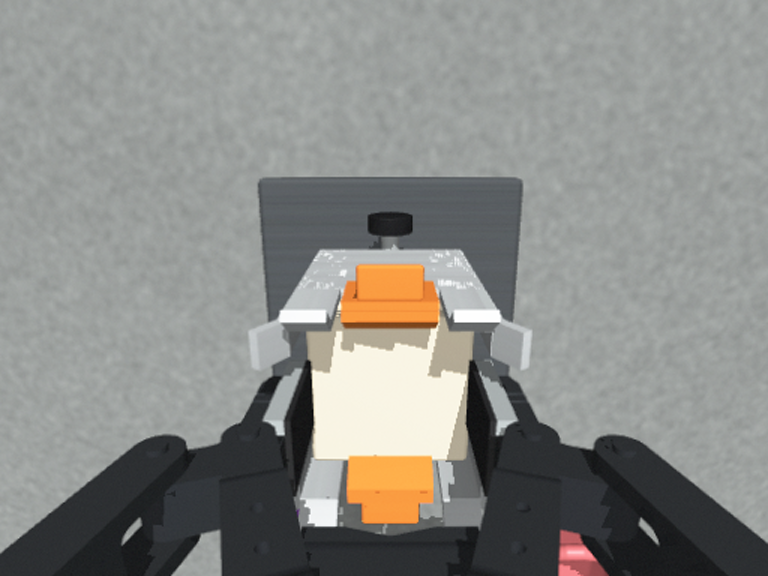

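The tile top is at 0.117, and both lips, at (390,305) and (390,478), have snapped in over it, so the first tile is caught. I'll release and retreat.

Call:
jog_arm:
  deltas:
    - {"delta_pos":[0,0,0],"fingers":1,"yaw":0}
    - {"delta_pos":[0,0,0],"fingers":1,"yaw":0}
    - {"delta_pos":[0,0,0],"fingers":1,"yaw":0}
    - {"delta_pos":[0,0,0],"fingers":1,"yaw":0}
    - {"delta_pos":[0,0,-0.08],"fingers":1,"yaw":0}
    - {"delta_pos":[0,0,-0.2],"fingers":1,"yaw":0}
    - {"delta_pos":[0,0,-0.35],"fingers":1,"yaw":0}
    - {"delta_pos":[0,0,-0.35],"fingers":1,"yaw":0}

```text
clock: 9.1
eef_pos: [0.5993, 0.1845, 0.2236]
tool_rot: [0.627, 0.779, 0.005, 0.004]
ft_force: [1.0, -0.3, 0.2]
grip_width: 0.0853
grasp_force: 0.0
```

```bash
python3 m.py .119; python3 -c "
from h import *
c=load('wrist');save('g',c['image'])
go(.6145,-.1275,.18,28.8)"
```

```text
wrist lip 1 640 x [-11.    1.3  12.9] y [27.  32.4 41.4] z [0.1117 0.1279 0.1302]
wrist lip -1 773 x [-11.    0.9  13.3] y [-41.1 -28.1 -21.9] z [0.1209 0.1273 0.13  ]
flare 966 x [-33.5  35.1] y [-34.1  34.3]
tile z 0.1202 px [220 158] [285 226] x [-23.8  25.7] y [-29.5  22.9] rect [array([ 0.6, -1.9]), array([55.6, 52.4]), np.float64(89.7)]
stack z 0.1202 2988 x [-23.3  25. ] y [-24.2  22.4]
t 9.15 tcp [598.1 184.1 220.3] yang 12.41 F [ 0.07 -0.29 -0.23] w 85.5
delta [ 0.0048 -0.0122  0.3343] yaw 0.0001
t 9.15 tcp [598.1 184.1 220.3] yang 12.41 F [ 0.07 -0.29 -0.23] w 85.5
delta [-1.0264 -0.1709  0.1322] yaw -0.3643
```

View pics/g.png

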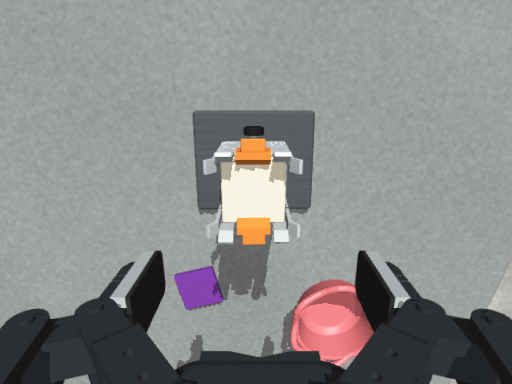

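The first tile sits square under both lips: stack top 0.120, lips at (253,155) and (253,228). Now the second cream tile.

Call:
jog_arm:
  deltas:
    - {"delta_pos":[-1,-0.17,0.1],"yaw":-0.364,"fingers":1}
    - {"delta_pos":[-1,-0.17,0.1],"yaw":-0.364,"fingers":1}
    - {"delta_pos":[-1,-0.17,0.1],"yaw":-0.364,"fingers":1}
    - {"delta_pos":[-1,-0.17,0.1],"yaw":-0.364,"fingers":1}
    - {"delta_pos":[-1,-0.17,0.1],"yaw":-0.364,"fingers":1}
    - {"delta_pos":[-1,-0.17,0.1],"yaw":-0.364,"fingers":1}
    - {"delta_pos":[-1,-0.17,0.1],"yaw":-0.364,"fingers":1}
    - {"delta_pos":[-1,-0.17,0.1],"yaw":-0.364,"fingers":1}
    - {"delta_pos":[-1,-0.17,0.1],"yaw":-0.364,"fingers":1}
    - {"delta_pos":[-1,-0.17,0.1],"yaw":-0.364,"fingers":1}

```text
clock: 10.15
eef_pos: [0.6105, -0.1186, 0.1858]
tool_rot: [0.508, 0.861, 0.0, -0.0]
ft_force: [-0.9, 0.7, 0.2]
grip_width: 0.0857
grasp_force: 0.0
```

```bash
python3 -c "
from h import *
c=cam('wrist');tile(c,.008,(.614,-.128))
go(.6145,-.1275,.0015,28.8)"
```

```text
tile [ 614.8 -127.6] [48.9 48.7] 28.9 px [258. 179.]
t 10.2 tcp [ 610.7 -118.6  186.1] yang 28.94 F [-0.65  0.57  0.64] w 85.1
delta [-0.0324 -0.0033  0.6152] yaw 0.0031
```

Call:
jog_arm:
  deltas:
    - {"delta_pos":[-0.03,-0.003,0.16],"yaw":0.003,"fingers":1}
    - {"delta_pos":[-0.03,-0.003,0.32],"yaw":0.003,"fingers":1}
    - {"delta_pos":[-0.03,-0.003,0.47],"yaw":0.003,"fingers":1}
    - {"delta_pos":[-0.03,-0.003,0.55],"yaw":0.003,"fingers":1}
    - {"delta_pos":[-0.03,-0.003,0.595],"yaw":0.003,"fingers":1}
    - {"delta_pos":[-0.03,-0.003,0.613],"yaw":0.003,"fingers":0.7}
    - {"delta_pos":[-0.03,-0.003,0.613],"yaw":0.003,"fingers":0.7}
    - {"delta_pos":[-0.03,-0.003,0.613],"yaw":0.003,"fingers":0.7}

```text
clock: 11.0
eef_pos: [0.6158, -0.1288, 0.0041]
tool_rot: [0.51, 0.86, 0.001, 0.002]
ft_force: [-0.3, -0.1, 0.6]
grip_width: 0.0598
grasp_force: 0.0
```

Call:
jog_arm:
  deltas:
    - {"delta_pos":[0,0,0],"yaw":0,"fingers":0}
    - {"delta_pos":[0,0,0],"yaw":0,"fingers":0}
    - {"delta_pos":[0,0,0],"yaw":0,"fingers":0}
    - {"delta_pos":[0,0,0],"yaw":0,"fingers":0}
    - {"delta_pos":[0,0,0],"yaw":0,"fingers":0}

```text
clock: 11.5
eef_pos: [0.6176, -0.1307, 0.0081]
tool_rot: [0.511, 0.86, 0.001, 0.005]
ft_force: [-1.4, -1.0, 15.1]
grip_width: -0.0003
grasp_force: 7.5
```

```bash
python3 -c "
from h import *
go(.596,.182,.225,12.4)"
```

```text
t 11.5 tcp [ 617.6 -130.7    8.1] yang 28.6 F [-1.36 -1.01 15.12] w -0.3
delta [ 0.9441  0.4401 -0.7277] yaw 0.36
```

The fingers were about 3 mm too high and slid over the tile. I'll lift, open, look and regrasp lower.

Call:
jog_arm:
  deltas:
    - {"delta_pos":[0,0,-0.05],"yaw":0,"fingers":0}
    - {"delta_pos":[0,0,-0.2],"yaw":0,"fingers":0.5}
    - {"delta_pos":[0,0,-0.36],"yaw":0,"fingers":1}
    - {"delta_pos":[0,0,-0.5],"yaw":0,"fingers":1}
    - {"delta_pos":[0,0,-0.5],"yaw":0,"fingers":1}
    - {"delta_pos":[0,0,-0.5],"yaw":0,"fingers":1}
    - {"delta_pos":[0,0,-0.5],"yaw":0,"fingers":1}

```text
clock: 12.2
eef_pos: [0.6135, -0.1288, 0.1518]
tool_rot: [0.51, 0.86, -0.0, -0.0]
ft_force: [0.5, 0.2, -1.0]
grip_width: 0.0849
grasp_force: 0.0
```

```bash
python3 -c "
from h import *
c=cam('wrist');save('i',c['image']);tile(c,.008,(.614,-.128))
go(.6145,-.1275,.0,28.8)"
```

```text
tile [ 629.5 -120.4] [48.6 49.2] 29.5 px [279. 179.]
t 12.25 tcp [ 613.2 -128.7  150.9] yang 28.64 F [-0.04  0.1  -0.65] w 86.1
delta [0.0006 0.0067 0.5032] yaw -0.0035
```

View pics/i.png

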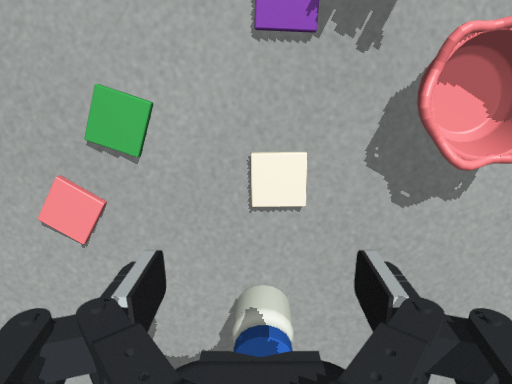

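The tile has only slid to wrist px (279,180) and lies flat and square. Green, pink and the jar are undisturbed. I'll regrasp lower.

Call:
jog_arm:
  deltas:
    - {"delta_pos":[-0.002,0.061,0.13],"yaw":-0.013,"fingers":1}
    - {"delta_pos":[-0.002,0.061,0.27],"yaw":-0.013,"fingers":1}
    - {"delta_pos":[-0.002,0.061,0.38],"yaw":-0.013,"fingers":1}
    - {"delta_pos":[-0.002,0.061,0.45],"yaw":-0.013,"fingers":1}
    - {"delta_pos":[-0.002,0.061,0.485],"yaw":-0.013,"fingers":1}
    - {"delta_pos":[-0.002,0.061,0.505],"yaw":-0.013,"fingers":1}
    - {"delta_pos":[-0.002,0.061,0.505],"yaw":-0.013,"fingers":0.7}
    - {"delta_pos":[-0.002,0.061,0.505],"yaw":-0.013,"fingers":0.7}
    - {"delta_pos":[-0.002,0.061,0.505],"yaw":-0.013,"fingers":0.7}
    - {"delta_pos":[-0.002,0.061,0.505],"yaw":-0.013,"fingers":0.7}

```text
clock: 13.25
eef_pos: [0.6314, -0.1208, 0.002]
tool_rot: [0.506, 0.863, 0.0, 0.001]
ft_force: [0.6, -0.2, -0.7]
grip_width: 0.0598
grasp_force: 0.0
```

Call:
jog_arm:
  deltas:
    - {"delta_pos":[0,0,0.007],"yaw":0,"fingers":0.7}
    - {"delta_pos":[0,0,0.007],"yaw":0,"fingers":0.7}
    - {"delta_pos":[0,0,0.007],"yaw":0,"fingers":0.7}

```text
clock: 13.55
eef_pos: [0.6303, -0.1206, -0.0015]
tool_rot: [0.506, 0.863, -0.0, -0.0]
ft_force: [0.6, -0.5, -0.4]
grip_width: 0.0599
grasp_force: 0.0
```

Call:
jog_arm:
  deltas:
    - {"delta_pos":[0,0,0],"yaw":0,"fingers":0}
    - {"delta_pos":[0,0,0],"yaw":0,"fingers":0}
    - {"delta_pos":[0,0,0],"yaw":0,"fingers":0}
    - {"delta_pos":[0,0,0],"yaw":0,"fingers":0}
    - {"delta_pos":[0,0,0],"yaw":0,"fingers":0}

```text
clock: 14.05
eef_pos: [0.6309, -0.1207, -0.001]
tool_rot: [0.506, 0.863, 0.0, 0.0]
ft_force: [-0.9, -0.5, 4.4]
grip_width: 0.0477
grasp_force: 62.1
```

```bash
python3 -c "
from h import *
go(.596,.182,.225,12.4)"
```

```text
t 14.05 tcp [ 630.9 -120.7   -1. ] yang 29.24 F [-0.91 -0.5   4.38] w 47.7
delta [ 0.9366  0.3919 -0.7536] yaw 0.3742
```

Call:
jog_arm:
  deltas:
    - {"delta_pos":[0,0,-0.1],"yaw":0,"fingers":0}
    - {"delta_pos":[0,0,-0.26],"yaw":0,"fingers":0}
    - {"delta_pos":[0,0,-0.42],"yaw":0,"fingers":0}
    - {"delta_pos":[0.06,0.02,-0.57],"yaw":0.04,"fingers":0}
    - {"delta_pos":[0.18,0.07,-0.66],"yaw":0.1,"fingers":0}
    - {"delta_pos":[0.33,0.13,-0.753],"yaw":0.2,"fingers":0}
    - {"delta_pos":[0.48,0.2,-0.753],"yaw":0.3,"fingers":0}
    - {"delta_pos":[0.63,0.26,-0.753],"yaw":0.374,"fingers":0}
    - {"delta_pos":[0.78,0.32,-0.753],"yaw":0.374,"fingers":0}
    - {"delta_pos":[0.9,0.37,-0.753],"yaw":0.374,"fingers":0}
    - {"delta_pos":[0.936,0.392,-0.753],"yaw":0.374,"fingers":0}
    - {"delta_pos":[0.936,0.392,-0.753],"yaw":0.374,"fingers":0}

```text
clock: 15.25
eef_pos: [0.5953, 0.1839, 0.2234]
tool_rot: [0.625, 0.781, -0.001, -0.0]
ft_force: [0.8, -0.7, -0.5]
grip_width: 0.0479
grasp_force: 62.0
```

```bash
python3 m.py .2335
```

```text
wrist lip 1 665 x [-10.9   0.8  13. ] y [26.5 32.4 41.5] z [0.1152 0.1279 0.13  ]
flare 479 x [-33.3  34.9] y [19.2 34.1]
tile z 0.2319 px [203 210] [316 310] x [-23.5  24.7] y [-24.   26.5] rect [array([0.7, 1.2]), array([48.8, 50.4]), np.float64(0.2)]
stack z 0.1202 2324 x [-23.1  25. ] y [-14.5  24.6]
t 15.3 tcp [595.6 182.1 223.5] yang 12.49 F [ 0.53 -0.97 -0.72] w 48.0
delta [0.0101 0.0007 0.345 ] yaw 0.0021
```

Call:
jog_arm:
  deltas:
    - {"delta_pos":[-0.0025,0,0.1],"yaw":0.002,"fingers":0}
    - {"delta_pos":[-0.0025,0,0.2],"yaw":0.002,"fingers":0}
    - {"delta_pos":[-0.0025,0,0.245],"yaw":0.002,"fingers":0}
    - {"delta_pos":[-0.0025,0,0.262],"yaw":0.002,"fingers":0}
    - {"delta_pos":[-0.0025,0,0.272],"yaw":0.002,"fingers":0}
    - {"delta_pos":[-0.0025,0,0.282],"yaw":0.002,"fingers":0}
    - {"delta_pos":[-0.0025,0,0.292],"yaw":0.002,"fingers":0}
    - {"delta_pos":[-0.0025,0,0.3],"yaw":0.002,"fingers":0}
    - {"delta_pos":[-0.0025,0,0.305],"yaw":0.002,"fingers":0}
    - {"delta_pos":[-0.0025,0,0.305],"yaw":0.002,"fingers":0}

```text
clock: 16.3
eef_pos: [0.5969, 0.1828, 0.1347]
tool_rot: [0.627, 0.779, 0.002, 0.0]
ft_force: [-0.7, 3.4, 4.2]
grip_width: 0.0482
grasp_force: 62.6
```

Call:
jog_arm:
  deltas:
    - {"delta_pos":[0,0,0.003],"yaw":0,"fingers":0}
    - {"delta_pos":[0,0,0.006],"yaw":0,"fingers":0}
    - {"delta_pos":[0,0,0.009],"yaw":0,"fingers":0}
    - {"delta_pos":[0,0,0.012],"yaw":0,"fingers":0}
    - {"delta_pos":[0,0,0.012],"yaw":0,"fingers":0}

```text
clock: 16.8
eef_pos: [0.5964, 0.184, 0.1306]
tool_rot: [0.626, 0.78, 0.003, -0.001]
ft_force: [0.3, 7.3, -0.9]
grip_width: 0.0481
grasp_force: 62.4
```

A wall is pushing it to +y with 7 N, so I'll shift +y to relieve that.

Call:
jog_arm:
  deltas:
    - {"delta_pos":[0.004,0,0],"yaw":0,"fingers":0}
    - {"delta_pos":[0.004,0,0],"yaw":0,"fingers":0}
    - {"delta_pos":[0.004,0,0],"yaw":0,"fingers":0}

```text
clock: 17.1
eef_pos: [0.5963, 0.184, 0.13]
tool_rot: [0.627, 0.779, 0.002, -0.0]
ft_force: [0.1, 6.3, 1.9]
grip_width: 0.0479
grasp_force: 62.6
```

```bash
python3 m.py .138; python3 -c "
from h import *
print(bot.get_obs()['ft_torque'])"
```

```text
wrist lip 1 1684 x [-11.3   1.   13.2] y [27.1 32.5 41.7] z [0.1148 0.1277 0.13  ]
wrist lip -1 364 x [-7.5  0.8  9.2] y [-41.4 -37.8 -34.6] z [0.1262 0.1273 0.1283]
flare 11441 x [-32.8  35.2] y [-32.   33.5]
tile z 0.1386 px [203 210] [317 328] x [-23.1  26.1] y [-36.1  25.5] rect [array([ 0.6, -5.4]), array([63.8, 49.7]), np.float64(87.4)]
stack z 0.1208 113 x [-27.4  29.4] y [19.5 29.5]
t 17.15 tcp [596.3 184.  130. ] yang 12.39 F [-0.04  6.35  1.95] w 47.9
delta [ 0.0039 -0.0035  0.0333] yaw -0.0002
[ 1.27544866e+00 -1.23604651e-04  4.23048623e-02]
```

Call:
jog_arm:
  deltas:
    - {"delta_pos":[0.005,0,-0.002],"yaw":0,"fingers":0}
    - {"delta_pos":[0.005,0,-0.002],"yaw":0,"fingers":0}
    - {"delta_pos":[0.005,0,-0.002],"yaw":0,"fingers":0}

```text
clock: 17.45
eef_pos: [0.5953, 0.1838, 0.1297]
tool_rot: [0.627, 0.779, -0.0, -0.0]
ft_force: [-0.5, 3.6, 0.1]
grip_width: 0.0477
grasp_force: 62.5
```

Call:
jog_arm:
  deltas:
    - {"delta_pos":[0.004,0,0.001],"yaw":0,"fingers":0}
    - {"delta_pos":[0.004,0,0.003],"yaw":0,"fingers":0}
    - {"delta_pos":[0.004,0,0.006],"yaw":0,"fingers":0}
    - {"delta_pos":[0.004,0,0.009],"yaw":0,"fingers":0}

```text
clock: 17.85
eef_pos: [0.5952, 0.1844, 0.1269]
tool_rot: [0.627, 0.779, -0.0, 0.0]
ft_force: [0.1, -1.2, -0.2]
grip_width: 0.0479
grasp_force: 62.4
```

Call:
jog_arm:
  deltas:
    - {"delta_pos":[0.001,0,0.003],"yaw":0,"fingers":0}
    - {"delta_pos":[0.001,0,0.006],"yaw":0,"fingers":0}
    - {"delta_pos":[0.001,0,0.009],"yaw":0,"fingers":0}

```text
clock: 18.15
eef_pos: [0.5953, 0.1852, 0.1248]
tool_rot: [0.627, 0.779, 0.0, 0.0]
ft_force: [-1.3, -0.8, 2.9]
grip_width: 0.0478
grasp_force: 62.8
```

Now it is centred and on the lips. I'll press slowly.

Call:
jog_arm:
  deltas:
    - {"delta_pos":[-0.001,0,0.003],"yaw":0,"fingers":0}
    - {"delta_pos":[-0.001,0,0.006],"yaw":0,"fingers":0}
    - {"delta_pos":[-0.001,0,0.009],"yaw":0,"fingers":0}

```text
clock: 18.45
eef_pos: [0.596, 0.1852, 0.1228]
tool_rot: [0.627, 0.779, 0.001, 0.001]
ft_force: [0.3, -0.3, 5.9]
grip_width: 0.0479
grasp_force: 63.0
```

Call:
jog_arm:
  deltas:
    - {"delta_pos":[0,0,0.003],"yaw":0,"fingers":0}
    - {"delta_pos":[0,0,0.006],"yaw":0,"fingers":0}
    - {"delta_pos":[0,0,0.009],"yaw":0,"fingers":0}

```text
clock: 18.75
eef_pos: [0.5963, 0.1854, 0.1205]
tool_rot: [0.627, 0.779, 0.001, 0.001]
ft_force: [-0.3, -0.9, 7.2]
grip_width: 0.0479
grasp_force: 63.2
```

Call:
jog_arm:
  deltas:
    - {"delta_pos":[0,0,0.003],"yaw":0,"fingers":0}
    - {"delta_pos":[0,0,0.006],"yaw":0,"fingers":0}
    - {"delta_pos":[0,0,0.009],"yaw":0,"fingers":0}

```text
clock: 19.05
eef_pos: [0.5963, 0.1855, 0.1177]
tool_rot: [0.627, 0.779, 0.001, 0.001]
ft_force: [0.8, 1.3, 5.1]
grip_width: 0.0479
grasp_force: 63.0
```

Call:
jog_arm:
  deltas:
    - {"delta_pos":[0,0,0.003],"yaw":0,"fingers":0}
    - {"delta_pos":[0,0,0.006],"yaw":0,"fingers":0}
    - {"delta_pos":[0,0,0.006],"yaw":0,"fingers":0}

```text
clock: 19.35
eef_pos: [0.5963, 0.1855, 0.1156]
tool_rot: [0.627, 0.779, 0.001, 0.001]
ft_force: [1.6, 1.7, 4.1]
grip_width: 0.0481
grasp_force: 63.0
```

Call:
jog_arm:
  deltas:
    - {"delta_pos":[0,0,0.002],"yaw":0,"fingers":0}
    - {"delta_pos":[0,0,0.004],"yaw":0,"fingers":0}
    - {"delta_pos":[0,0,0.006],"yaw":0,"fingers":0}
    - {"delta_pos":[0,0,0.006],"yaw":0,"fingers":0}

```text
clock: 19.75
eef_pos: [0.5963, 0.1854, 0.1137]
tool_rot: [0.627, 0.779, 0.001, 0.001]
ft_force: [0.6, 0.8, 5.8]
grip_width: 0.0478
grasp_force: 63.0
```

Call:
jog_arm:
  deltas:
    - {"delta_pos":[0,0,0.002],"yaw":0,"fingers":0}
    - {"delta_pos":[0,0,0.0033],"yaw":0,"fingers":0}
    - {"delta_pos":[0,0,0.0033],"yaw":0,"fingers":0}

```text
clock: 20.05
eef_pos: [0.5963, 0.1855, 0.1127]
tool_rot: [0.627, 0.779, 0.001, 0.001]
ft_force: [2.1, 1.6, 4.1]
grip_width: 0.0479
grasp_force: 63.0
```

Call:
jog_arm:
  deltas:
    - {"delta_pos":[0,0,0.002],"yaw":0,"fingers":0}
    - {"delta_pos":[0,0,0.0033],"yaw":0,"fingers":0}
    - {"delta_pos":[0,0,0.0033],"yaw":0,"fingers":0}

```text
clock: 20.35
eef_pos: [0.5961, 0.1853, 0.1113]
tool_rot: [0.627, 0.779, 0.001, 0.001]
ft_force: [2.7, 0.8, 4.0]
grip_width: 0.0474
grasp_force: 62.9
```

Call:
jog_arm:
  deltas:
    - {"delta_pos":[0,0,0.002],"yaw":0,"fingers":0}
    - {"delta_pos":[0,0,0.0033],"yaw":0,"fingers":0}
    - {"delta_pos":[0,0,0.0033],"yaw":0,"fingers":0}

```text
clock: 20.65
eef_pos: [0.5956, 0.185, 0.11]
tool_rot: [0.627, 0.779, 0.0, 0.0]
ft_force: [1.8, 1.3, 5.0]
grip_width: 0.0481
grasp_force: 62.9
```

Call:
jog_arm:
  deltas:
    - {"delta_pos":[0,0,0.002],"yaw":0,"fingers":0}
    - {"delta_pos":[0,0,0.002],"yaw":0,"fingers":0}

```text
clock: 20.85
eef_pos: [0.5956, 0.185, 0.1095]
tool_rot: [0.627, 0.779, 0.0, 0.0]
ft_force: [2.2, 0.4, 5.5]
grip_width: 0.0477
grasp_force: 63.0
```

```bash
python3 m.py .119
```

```text
wrist lip 1 2212 x [-11.4   1.   13.1] y [27.1 32.4 41.6] z [0.1142 0.1276 0.1298]
wrist lip -1 2284 x [-11.5   0.9  13.1] y [-40.9 -26.7 -21.7] z [0.1205 0.1269 0.1295]
flare 3613 x [-34.4  36.6] y [-29.   34.2]
tile z 0.1181 px [202 220] [311 327] x [-23.4  22.3] y [-32.6  20.7] rect [array([-0.4, -5.9]), array([60. , 46.5]), np.float64(83.7)]
stack z 0.118 6978 x [-22.4  22.7] y [-23.5  28.9]
t 20.9 tcp [595.6 185.  109.5] yang 12.31 F [1.74 1.93 5.06] w 47.9
delta [ 0.0004 -0.0018 -0.0351] yaw -0.002
```

Call:
jog_arm:
  deltas:
    - {"delta_pos":[0,0,0.0017],"yaw":0,"fingers":0}
    - {"delta_pos":[0,0,0.0017],"yaw":0,"fingers":0}

```text
clock: 21.1
eef_pos: [0.5956, 0.185, 0.1095]
tool_rot: [0.627, 0.779, 0.0, 0.0]
ft_force: [1.3, 1.4, 7.4]
grip_width: 0.048
grasp_force: 63.2
```

Call:
jog_arm:
  deltas:
    - {"delta_pos":[0,0,0.0017],"yaw":0,"fingers":0}
    - {"delta_pos":[0,0,0.0017],"yaw":0,"fingers":0}

```text
clock: 21.3
eef_pos: [0.5956, 0.185, 0.1094]
tool_rot: [0.627, 0.779, 0.001, 0.0]
ft_force: [1.1, 1.3, 9.0]
grip_width: 0.048
grasp_force: 63.4
```

Firm stop met: the force is climbing while the position holds. One more gentle step, then check.

Call:
jog_arm:
  deltas:
    - {"delta_pos":[0,0,0.0017],"yaw":0,"fingers":0}
    - {"delta_pos":[0,0,0.003],"yaw":0,"fingers":0}

```text
clock: 21.5
eef_pos: [0.5956, 0.185, 0.1094]
tool_rot: [0.627, 0.779, 0.001, 0.001]
ft_force: [-1.2, 1.4, 15.3]
grip_width: 0.0479
grasp_force: 64.0
```

```bash
python3 m.py .119; python3 -c "
from h import *
c=load('wrist');save('j',c['image'],1.5)"
```

```text
wrist lip 1 2223 x [-11.5   0.7  13. ] y [26.7 32.4 41.5] z [0.1138 0.1277 0.1298]
wrist lip -1 2289 x [-11.5   0.9  13.1] y [-40.7 -26.6 -21.7] z [0.1203 0.127  0.1296]
flare 3630 x [-34.2  36.8] y [-28.9  34.2]
tile z 0.118 px [203 220] [311 328] x [-23.1  22.3] y [-32.9  20.8] rect [array([-0.2, -5.8]), array([59.6, 46.5]), np.float64(84.1)]
stack z 0.1179 6956 x [-22.4  22.4] y [-23.3  24.6]
t 21.55 tcp [595.6 185.  109.4] yang 12.31 F [-1.   -0.14 12.78] w 47.6
delta [ 0.0004 -0.002  -0.0354] yaw -0.002
```

View pics/j.png

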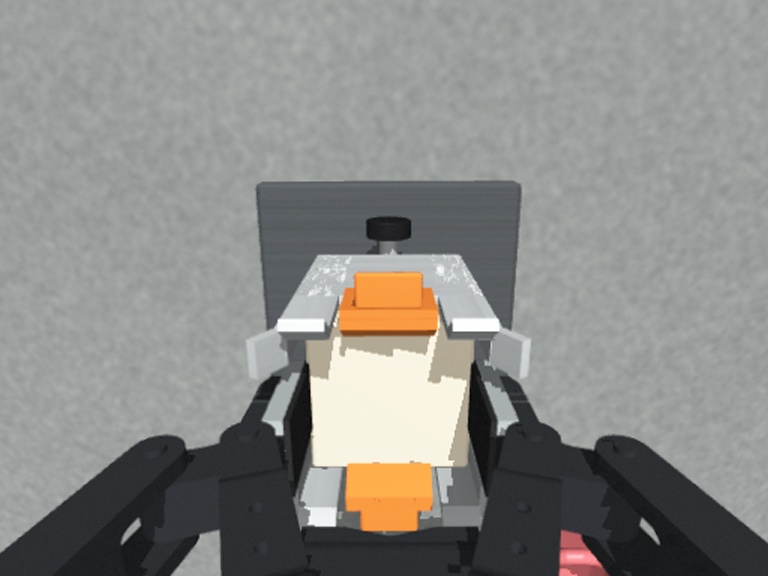

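The firm stop is met at 13–15 N. Both lips, at (388,310) and (388,485), are in over the tile, whose top is at 0.118, below the 0.1203 underside. I'll release straight up.

Call:
jog_arm:
  deltas:
    - {"delta_pos":[0,0,-0.004],"fingers":0,"yaw":0}
    - {"delta_pos":[0,0,-0.004],"fingers":1,"yaw":0}
    - {"delta_pos":[0,0,-0.004],"fingers":1,"yaw":0}
    - {"delta_pos":[0,0,-0.004],"fingers":1,"yaw":0}
    - {"delta_pos":[0,0,-0.004],"fingers":1,"yaw":0}
    - {"delta_pos":[0,0,-0.08],"fingers":1,"yaw":0}
    - {"delta_pos":[0,0,-0.2],"fingers":1,"yaw":0}
    - {"delta_pos":[0,0,-0.35],"fingers":1,"yaw":0}
    - {"delta_pos":[0,0,-0.4],"fingers":1,"yaw":0}
    - {"delta_pos":[0,0,-0.4],"fingers":1,"yaw":0}

```text
clock: 22.55
eef_pos: [0.5969, 0.1854, 0.2307]
tool_rot: [0.627, 0.779, 0.003, 0.002]
ft_force: [-0.2, -0.7, -0.6]
grip_width: 0.0853
grasp_force: 0.0
```

```bash
python3 m.py .119; python3 -c "
from h import *
c=load('wrist');s=cam('scene');a=c['image'][90:260,180:330];b=s['image'][120:220,260:370]
save('k',np.hstack([cv2.resize(a,(400,453)),cv2.resize(b,(400,453))]))"
```

```text
wrist lip 1 597 x [-11.2   1.4  13. ] y [27.  32.4 41.1] z [0.1149 0.1278 0.13  ]
wrist lip -1 723 x [-11.    1.2  13.1] y [-41.  -28.  -22.1] z [0.1204 0.1273 0.1298]
flare 889 x [-33.5  35.2] y [-34.7  34.1]
tile z 0.1201 px [225 159] [288 225] x [-23.5  25.8] y [-29.5  22.5] rect [array([ 0.4, -2.7]), array([52.1, 54.9]), np.float64(0.8)]
stack z 0.1201 2778 x [-22.9  25.3] y [-23.4  23.7]
t 22.6 tcp [595.8 185.1 228.1] yang 12.31 F [-0.69 -0.37 -0.46] w 85.1
delta [ 3.000e-04 -3.300e-03  3.603e-01] yaw -0.0019
```

View pics/k.png

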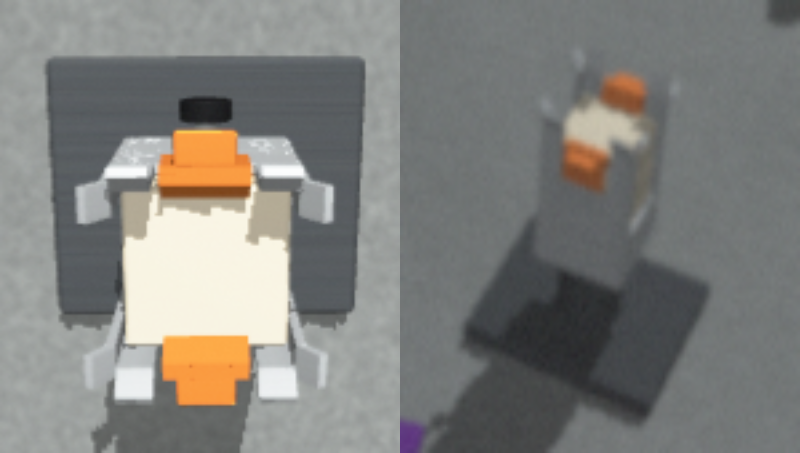

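Both lips, at (205,165) and (205,365) in the left crop, lie over a flat, square tile. The stack top is back at 0.120, against their underside, so I'm handing in.

```bash
python3 -c "
from workcell import bot
print(bot.job_done())"
```

```text
the job is handed in; nothing more can be done
None
```

Both cream tiles are loaded and caught flat and square under the lips, with at most 15 N read while pressing; my first grasp of the second tile slipped over it (15 N on its top) and slid it 17 mm on the table before I regrasped it; I left the pink tile, bowl and jar alone, and handed in at about 23 s.

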